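# Set the dust-box air flap one hole wider on its peg stay

### The job

The air flap of the plywood dust box is held only by the long slot of its flat steel stay, so it can rattle. Take the stay by its black knob, lift it clear of the pin, use it to swing the flap wider open, and bring the round hole ringed in yellow down over the pin until the stay lies fully home on the pin's collar; then let go. Feel for the pin instead of forcing the stay down onto it, and leave the things on and around the box where they are.

Things in the scene. Friction and masses are not known exactly. Their poses are not given: they have to be found in the camera images.
- stay: Flat steel stay, 318 mm, 26 wide, 4 thick, 0.26 kg. Origin: on its pivot, at the bar's underside; x along the bar to the knob, y across, z up. Along x: slot 42 x 12 centred at 160; 10 mm round holes at 195 (ringed yellow), 225, 255; bar end 300. It turns freely about an upright yoke on the flap's top edge and tips about y (0.6 rad up, 0.02 down). At the start: level, pin in the slot.
- stay_hole (a point): Centre of the yellow-ringed round hole next to the slot, at the bar's underside (195 mm from the pivot). Let go in the air, the bar sinks slowly under its own weight (damped pivot).
- stay_knob (a point): Point on the axis of the stay's black upright knob, 4 mm below its top, at x = 285, z = 30 mm in the bar's frame. The knob is a cylinder of 22 mm diameter, 30 tall, from 4 to 34 mm above the bar's underside; take it from above, fingers closing across the bar.
- pin_plate: Alloy plate 70 x 32 x 4 mm on the box top, slotted along x; origin centre of its underside, z up. It carries a steel pin: collar 18 mm diameter, top at z = 8; pin 8 mm diameter, slightly bevelled, top at z = 20. The pin was clamped by eye, on the x axis up to 8 mm either way of the origin, and is not measured. At the start x points about along the bar, pivot to knob.
- flap (a joint): Angle of the plywood air flap about its upright hinge, rad: 0 shut, growing as it opens outward (clockwise seen from above), at most 1.5. 0.53 to 0.63 at the start, 0.79 to 0.96 with the yellow hole on the pin. It stays where it is left (hinge friction about 0.12 Nm).
- flap_hinge (a point): Point on the flap's upright hinge line, 178 mm above the bench (level with the stay's underside at rest). Hinge line to stay pivot: 200 mm.
- dust_box: Plywood box fixed to the bench, 220 (x) x 300 (y) x 170 mm high; origin at the centre of its underside. The flap is on its +x face, hinged near the -y corner. A galvanised elbow of 80 mm diameter stands at its +y side.
- hole_saw: Black hole saw standing on the box top, 44 mm diameter, 74 high with its shank; origin at the centre of its underside. Bystander.
- plug: Round fibreboard plug, 40 mm diameter, 18 high, lying on the box top; origin at the centre of its underside. Bystander.
- bit_stand: Plywood block with brass spade bits in it, 70 x 160 x 50 mm, bits up to 133 high, on the bench; origin at the centre of its underside. Bystander.
- offcut: Fibreboard offcut, 100 x 200 x 18 mm, with a drilled hole, lying on the bench; origin at the centre of its underside. Bystander.

How it is judged:
By the outcome, as a careful person would: the job done as asked, in the order asked, and still so for the second after the job is handed in, with the robot touching nothing.
It also fails if it takes over 72 s, if anything falls off the work surface, if the arm or the gripper's body presses on something with over 40 N, if the wrist force passes 120 N, or if a joint passes its speed limit or range.

### The arm

A 6-joint arm with a two-finger parallel gripper is mounted at the origin on the work surface. World frame = base frame: x ahead of the robot, y to its left, z up, the work surface at z = 0. Lengths are in m, angles in rad, forces in N, time in s.
With the tool pointing down it reaches from about 0.25 to 0.775 m from the base axis. Payload 4 kg.
Tool frame: the origin (TCP) lies on the centre line of the jaws, within the pads' length; the fingertips stand 17 mm ahead of it and the grasp point (between the pads) lies 2 mm behind it; z points along the fingers, y is the line along which they close (so a half turn about z gives the same grasp; the last joint's range is limited). The gripper opens to 94 mm and grips with 3 to 60 N. Pads are 16 mm wide; open, the fingers measure 119 mm over their backs; the gripper's body (75 mm by 177 mm) begins 78 mm behind the grasp point.
Start: joints at [1.026, 0.087, 1.371, -0, 1.684, -0.103], TCP at [0.235, 0.497, 0.223] pointing down, gripper open.
Joint ranges: [-3.1, 3.1], [-0.76, 2.03], [0.27, 2.55], [-1.08, 4.22], [0.17, 2.65], [-2.57, 2.57]. Speed limits (rad/s): [2.79, 2.79, 3.14, 3.14, 3.14, 3.14].

### API

Orientations are given as a rotation vector (axis times angle).
In Python, from cell import bot gives the robot as it stands. The module is installed in compiled form; this text tells all that it offers.
- The arm moves only by the tool send_rows, never from a script. Its argument "deltas" is a list of rows, each an object with "offset": the shift along the tool's x, y, z in mm, a list of three; "roll": the turn about the tool's z in rad. A call has 1 to 10 rows; each row shifts and turns the commanded pose from where the row before left it, along the tool's axes as they then stand; what a row does not reach is not made up. A row lasts 1/10 s, in which the tool goes at most 50 mm and 8.59 degrees, less where a joint would pass 70% of its speed; a pose out of reach is approached as far as the arm can. A call with a gripper value outside its range is refused whole. "hand" is the finger opening in mm, from 0 to 94, set as the call begins (left out, the last holds). The fingers move at their own pace and stop on an object; "squeeze" is the grip in N (left out, the last holds). Time passes only in rows, so rows that do not move let the fingers close. It gives the time, the measured TCP pose, the force, the opening and the grip force at its end, in the units of the state.
- bot.state(): the state, without advancing time (a new reading comes with each control period).
- bot.read_camera(name): name is "side" or "top"; returns a dict with "frame" (400x640x3 uint8, red, green, blue), "range_z" (400x640 float32, m along the optical axis (not along the pixel's ray), 0 where there is no reading), "camera_matrix" (3x3 intrinsics, pixels), "cam_to_world" (4x4, takes a point from camera to world coordinates). Camera axes: x right, y down, z forward; pixel columns grow to the right and rows downward; lengths in m; the calibration is good to about 2 mm. A picture is of the moment at which its call begins.
- bot.finish_job(): hands the job in; it is judged then, once.
The state is a dict: "time": time; "q": joint angles; "joint_velocities": joint speeds; "joint_efforts": joint torques, N m; "ee_pos": TCP position; "eef_rot": TCP orientation; "contact_force": force on the tool from outside, world axes, zero at the start; "wrist_torque": the same for the moment, N m; "finger_gap": opening from 0.0 (shut) to 1.0 (fully open); "grasp_force": force on a finger pad.
Only numpy, scipy, OpenCV 4.12 (cv2) and the standard library are available. Lean on these libraries where they do the work, as an engineer would, in place of code of your own. Each camera call takes 0.05 s, during which the arm holds its last target. There are 200 camera calls.

## Working session

There is one attempt and no reset: what is moved stays moved. The work goes in short steps, Python scripts to look and compute and a tool call to move; the robot and the scene stay as the last step left them, time stands still between calls to the robot, and variables do not carry over. Pictures are saved under pics/ and viewed, at most 10 in all, crops included, and the job is handed in when it is done.

Besides the shell and the picture viewer there is one more tool, called by a JSON object that holds its "name" and its "arguments". send_rows: Moves the arm, as the interface text tells. Its arguments: {"type":"object","properties":{"deltas":{"type":"array","items":{"type":"object","properties":{"offset":{"type":"array","items":{"type":"number"}},"roll":{"type":"number"}}}},"hand":{"type":"number"},"squeeze":{"type":"number"}},"required":["deltas"]}

```bash
mkdir -p pics
cat > h.py <<'E'
import numpy as np, cv2
from cell import bot
def cam(n):
    c=bot.read_camera(n); return c['frame'],c['range_z'],c['camera_matrix'],c['cam_to_world']
def ray(K,T,u,v,z):
    d=T[:3,:3]@np.linalg.inv(K)@np.array([u,v,1.]); o=T[:3,3]
    return o+d*(z-o[2])/d[2]
def pts(r,K,T):
    v,u=np.mgrid[:400,:640]; P=np.stack([(u-K[0,2])/K[0,0]*r,(v-K[1,2])/K[1,1]*r,r],-1)
    return P@T[:3,:3].T+T[:3,3]
def save(n,f): cv2.imwrite('pics/'+n,cv2.cvtColor(f,cv2.COLOR_RGB2BGR))
E
python3 - <<'E'
from h import *
for n in('top','side'):
    f,r,K,T=cam(n); save(n+'0.png',f); print(n,K.tolist(),T.round(4).tolist())
print(bot.state())
E
```

```text
top [[470.8871829541658, 0.0, 326.65734845656596], [0.0, 470.8871829541658, 200.46289624636987], [0.0, 0.0, 1.0]] [[0.0066, -0.9941, 0.1081, 0.4206], [-1.0, -0.0072, -0.0053, 0.0258], [0.0061, -0.108, -0.9941, 1.801], [0.0, 0.0, 0.0, 1.0]]
side [[488.85220974585565, 0.0, 326.7296430756021], [0.0, 488.85220974585565, 207.92052485822742], [0.0, 0.0, 1.0]] [[-0.8562, -0.3602, 0.3704, 0.05], [-0.5165, 0.577, -0.6327, 0.9338], [0.0142, -0.733, -0.68, 1.1471], [0.0, 0.0, 0.0, 1.0]]
{'time': 0.1, 'q': array([ 1.02592106e+00,  8.78924067e-02,  1.37209027e+00, -2.52501688e-05,
        1.68357021e+00, -1.03106285e-01]), 'joint_velocities': array([ 2.89345274e-04, -1.92217011e-03, -4.82391096e-03, -1.78553939e-04,
       -1.12756684e-03, -8.23202868e-05]), 'joint_efforts': array([ 2.00178489e-03, -3.41252339e+01, -3.03301191e+01,  7.19633047e-02,
        3.03912512e-02, -1.10685603e-04]), 'ee_pos': array([0.23492759, 0.4968052 , 0.22142151]), 'eef_rot': array([-6.88172556e-01, -3.06467669e+00,  2.93090753e-03]), 'contact_force': array([ 0.1984657 ,  0.45430278, -0.07302489]), 'wrist_torque': array([ 0.01709649, -0.03648149, -0.06059669]), 'grasp_force': 0.0, 'finger_gap': 0.9969417478054182}
```

View pics/top0.png

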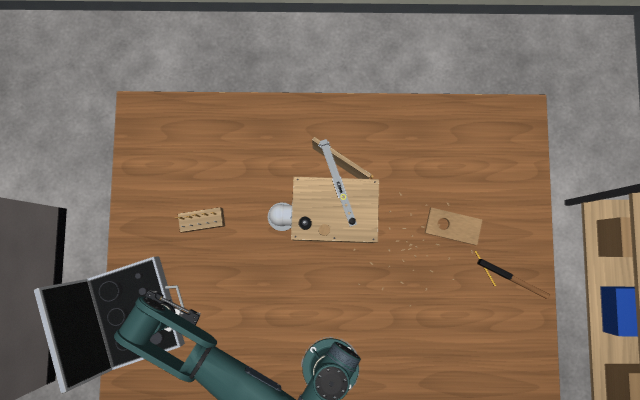

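View pics/side0.png

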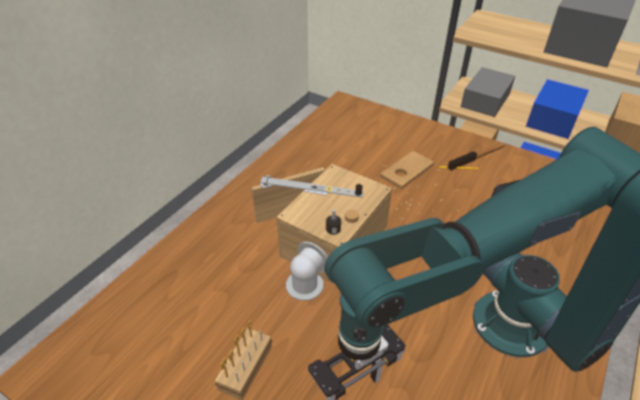

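Top view: the stay runs from its pivot at about (325,145) to the knob at (352,221). The yellow ring is at (343,196), the hinge near (375,178), the hole saw at (305,223) and the plug at (324,230). Side view: knob at (359,189), and the arm is clear of the box. Next I'll measure these.

Run:
```python
from h import *
f,r,K,T=cam('top'); P=pts(r,K,T)
hsv=cv2.cvtColor(f,cv2.COLOR_RGB2HSV)
c=f[120:260,260:400]; save('c1.png',cv2.resize(c,None,fx=4,fy=4,interpolation=cv2.INTER_CUBIC))
box=np.zeros((400,640),bool); box[120:250,285:385]=1
def blobs(m,name):
    n,l,s,ce=cv2.connectedComponentsWithStats((m&box).astype(np.uint8))
    for i in range(1,n):
        if s[i,4]>5: print(name,s[i].tolist(),ce[i].round(1),np.median(P[l==i],0).round(4))
    return l,ce
blobs(hsv[...,2]<60,'dark')
blobs((hsv[...,0]>22)&(hsv[...,0]<36)&(hsv[...,1]>140)&(hsv[...,2]>140),'yel')
m=(hsv[...,1]<45)&(hsv[...,2]>90); blobs(m,'steel')
for u,v,z in[(352,221,.212),(343,196,.182),(325,145,.182),(375,178,.178)]: print(u,v,ray(K,T,u,v,z).round(4))
f,r,K,T=cam('side'); P=pts(r,K,T); hsv=cv2.cvtColor(f,cv2.COLOR_RGB2HSV)
box[:]=0; box[160:260,250:400]=1
save('c2.png',cv2.resize(f[160:260,245:405],None,fx=5,fy=5,interpolation=cv2.INTER_CUBIC))
blobs(hsv[...,2]<60,'dark')
blobs((hsv[...,0]>22)&(hsv[...,0]<36)&(hsv[...,1]>140)&(hsv[...,2]>140),'yel')
```

```text
dark [339, 187, 3, 6, 10] [340.1 189.3] [ 0.6365 -0.0291  0.1732]
dark [299, 217, 12, 13, 96] [304.7 222.9] [0.515  0.0903 0.2052]
dark [349, 218, 6, 7, 30] [351.7 220.8] [ 0.5244 -0.0688  0.2102]
steel [318, 139, 37, 83, 626] [335.9 177. ] [ 0.6816 -0.0113  0.1804]
steel [285, 203, 7, 27, 175] [287.9 216. ] [0.5468 0.1586 0.1097]
steel [303, 221, 3, 3, 8] [303.9 221.9] [0.5176 0.0923 0.2437]
steel [349, 222, 8, 5, 16] [352.8 223.9] [ 0.5157 -0.074   0.1819]
352 221 [ 0.5241 -0.0687  0.212 ]
343 196 [ 0.6125 -0.0393  0.182 ]
325 145 [0.792  0.0243 0.182 ]
375 178 [ 0.677  -0.1509  0.178 ]
dark [356, 186, 5, 8, 30] [358.4 189.7] [ 0.5254 -0.0625  0.2034]
dark [328, 220, 12, 12, 71] [333.4 225.6] [0.5116 0.1075 0.2052]
dark [377, 237, 23, 23, 231] [391.2 251.3] [0.2306 0.4093 0.5473]
```

View pics/c1.png

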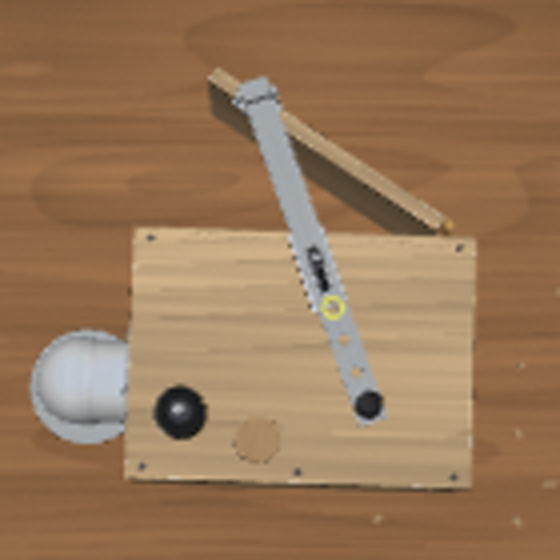

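View pics/c2.png

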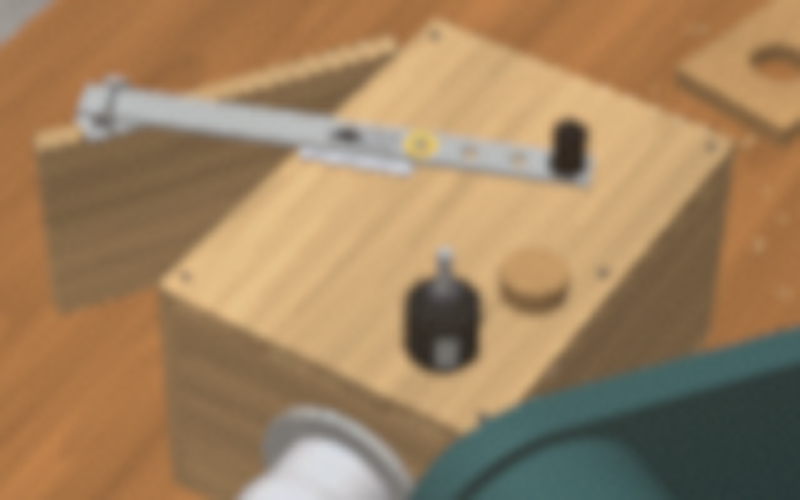

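{"name": "send_rows", "arguments": {"deltas": [{"offset": [0,0,-35],"roll": 0},{"offset": [0,0,-35],"roll": 0},{"offset": [0,0,-35],"roll": 0},{"offset": [-30,-23,0],"roll": 0},{"offset": [-30,-23,0],"roll": 0},{"offset": [-30,-23,0],"roll": 0},{"offset": [-30,-23,0],"roll": 0},{"offset": [-30,-23,0],"roll": 0},{"offset": [-30,-23,0],"roll": 0},{"offset": [-30,-23,0],"roll": 0}], "hand": 60}}

```text
time: 1.2
ee_pos: [0.3565, 0.2604, 0.3274]
eef_rot: [0.688, 3.065, 0.0]
contact_force: [0.2, -0.6, 0.4]
finger_gap: 0.638
grasp_force: 0.0
```

{"name": "send_rows", "arguments": {"deltas": [{"offset": [-30,-23,0],"roll": 0},{"offset": [-30,-23,0],"roll": 0},{"offset": [-30,-23,0],"roll": 0},{"offset": [-30,-23,0],"roll": 0},{"offset": [-30,-23,0],"roll": 0},{"offset": [-30,-23,0],"roll": 0},{"offset": [-30,-23,0],"roll": 0},{"offset": [-30,-23,0],"roll": 0},{"offset": [-30,-23,0],"roll": 0},{"offset": [-23,-20,0],"roll": 0}]}}

```text
time: 2.2
ee_pos: [0.5246, -0.0705, 0.3268]
eef_rot: [-0.69, -3.064, 0.0]
contact_force: [-0.0, 1.0, -0.2]
finger_gap: 0.638
grasp_force: 0.0
```

{"name": "send_rows", "arguments": {"deltas": [{"offset": [0,0,0],"roll": 0.14},{"offset": [0,0,0],"roll": 0.14},{"offset": [0,0,0],"roll": 0.14},{"offset": [0,0,0],"roll": 0.14},{"offset": [0,0,0],"roll": 0.14},{"offset": [0,0,0],"roll": 0.14},{"offset": [0,0,0],"roll": 0.14},{"offset": [0,0,0],"roll": 0.14},{"offset": [0,0,0],"roll": 0.14},{"offset": [0,0,0],"roll": 0.14}]}}

```text
time: 3.2
ee_pos: [0.5239, -0.0686, 0.3271]
eef_rot: [-2.506, -1.893, 0.001]
contact_force: [-0.2, -1.2, 0.7]
finger_gap: 0.636
grasp_force: 0.0
```

{"name": "send_rows", "arguments": {"deltas": [{"offset": [0,0,0],"roll": 0.14},{"offset": [0,0,0],"roll": 0.14},{"offset": [0,0,0],"roll": 0.14},{"offset": [0,0,0],"roll": 0.14},{"offset": [0,0,0],"roll": 0.14},{"offset": [0,0,0],"roll": 0.14},{"offset": [0,0,0],"roll": 0.14},{"offset": [0,0,0],"roll": 0},{"offset": [0,0,0],"roll": 0}]}}

```text
time: 4.1
ee_pos: [0.5239, -0.0686, 0.3273]
eef_rot: [-3.101, -0.505, 0.001]
contact_force: [-0.1, -0.8, -0.0]
finger_gap: 0.638
grasp_force: 0.0
```

```bash
cat >> h.py <<'E'
from scipy.spatial.transform import Rotation as R
def st(q=0):
    s=bot.state(); M=R.from_rotvec(s['eef_rot']).as_matrix()
    print('t',round(s['time'],2),'p',s['ee_pos'].round(4),'F',s['contact_force'].round(1),'gap',round(s['finger_gap']*94,1),'g',round(s['grasp_force'],1),'yawY',round(np.degrees(np.arctan2(M[1,1],M[0,1])),1),'q6',s['q'][5].round(2))
    return s,M
def go(x,y,z,bar=None):
    s,M=st(); d=M.T@(np.array([x,y,z])-s['ee_pos']); print('tool mm',(d*1000).round(1))
    if bar is not None:
        a=np.arctan2(*bar[::-1])-np.pi/2-np.arctan2(M[1,1],M[0,1]); a=(a+np.pi/2)%np.pi-np.pi/2
        print('roll',-a)
E
python3 -c "
from h import *
go(.5241,-.0687,.206,(-.949,-.316))"
```

```text
t 4.1 p [ 0.5239 -0.0686  0.3273] F [-0.1 -0.8 -0. ] gap 60.0 g 0.0 yawY -71.5 q6 1.01
tool mm [  0.2   0.2 121.3]
roll 0.0012937793621285998
```

{"name": "send_rows", "arguments": {"deltas": [{"offset": [0,0,20],"roll": 0},{"offset": [0,0,20],"roll": 0},{"offset": [0,0,20],"roll": 0},{"offset": [0,0,20],"roll": 0},{"offset": [0,0,15],"roll": 0},{"offset": [0,0,10],"roll": 0},{"offset": [0,0,8],"roll": 0},{"offset": [0,0,8],"roll": 0},{"offset": [0,0,0],"roll": 0}]}}

```text
time: 5.0
ee_pos: [0.5236, -0.0685, 0.2056]
eef_rot: [-3.101, -0.5, 0.002]
contact_force: [0.3, 0.7, -0.4]
finger_gap: 0.638
grasp_force: 0.0
```

{"name": "send_rows", "arguments": {"deltas": [{"offset": [0,0,0],"roll": 0},{"offset": [0,0,0],"roll": 0},{"offset": [0,0,0],"roll": 0},{"offset": [0,0,0],"roll": 0},{"offset": [0,0,0],"roll": 0},{"offset": [0,0,0],"roll": 0},{"offset": [0,0,0],"roll": 0},{"offset": [0,0,0],"roll": 0}], "hand": 10, "squeeze": 20}}

```text
time: 5.8
ee_pos: [0.5241, -0.0687, 0.2067]
eef_rot: [3.101, 0.5, 0.001]
contact_force: [-1.3, 0.0, 1.0]
finger_gap: 0.228
grasp_force: 20.0
```

```bash
python3 -c "
from h import *
st()
f,r,K,T=cam('top')
a=cv2.resize(f[130:250,285:385],None,fx=4,fy=4,interpolation=cv2.INTER_CUBIC)
f,r,K,T=cam('side')
b=cv2.resize(f[150:250,250:400][:,:100],None,fx=4.8,fy=4.8,interpolation=cv2.INTER_CUBIC)[:480,:400]
save('g.png',np.hstack([a,b]))"
```

```text
t 5.8 p [ 0.5241 -0.0687  0.2067] F [-1.3  0.   1. ] gap 21.5 g 20.0 yawY -71.7 q6 1.01
```

View pics/g.png

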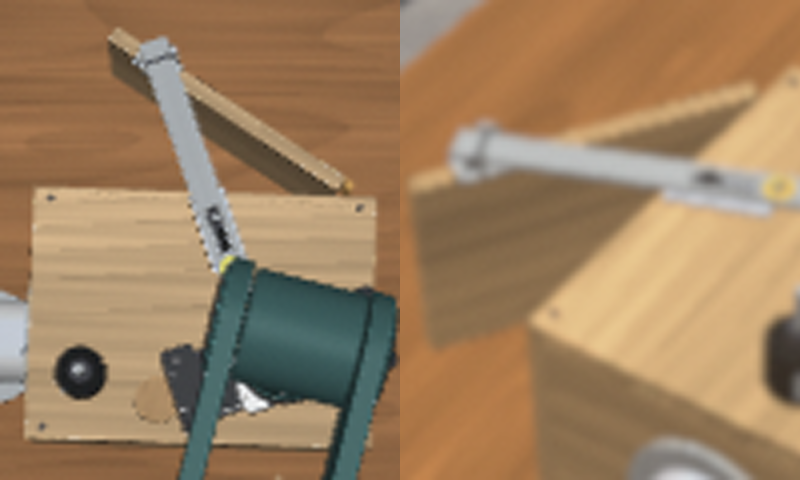

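{"name": "send_rows", "arguments": {"deltas": [{"offset": [0.3,0,-4],"roll": 0},{"offset": [0.5,0,-4],"roll": 0},{"offset": [0.6,0,-4],"roll": 0},{"offset": [0.7,0,-4],"roll": 0},{"offset": [0.7,0,-4],"roll": 0},{"offset": [0.7,0,-4],"roll": 0},{"offset": [0.7,0,-4],"roll": 0},{"offset": [0.8,0,-4],"roll": 0},{"offset": [0,0,0],"roll": 0},{"offset": [0,0,0],"roll": 0}]}}

```text
time: 6.9
ee_pos: [0.5289, -0.0671, 0.2388]
eef_rot: [3.101, 0.5, 0.001]
contact_force: [-0.3, -0.6, -1.8]
finger_gap: 0.225
grasp_force: 20.0
```

```bash
python3 -c "
from h import *
st()
f,r,K,T=cam('top')
a=cv2.resize(f[130:210,305:385],None,fx=6,fy=6,interpolation=cv2.INTER_CUBIC)
f,r,K,T=cam('side')
b=cv2.resize(f[150:230,255:335],None,fx=4,fy=6,interpolation=cv2.INTER_CUBIC)
save('l.png',np.hstack([a,b]))"
```

```text
t 6.9 p [ 0.5289 -0.0671  0.2388] F [-0.3 -0.6 -1.8] gap 21.2 g 20.0 yawY -71.7 q6 1.02
```

View pics/l.png

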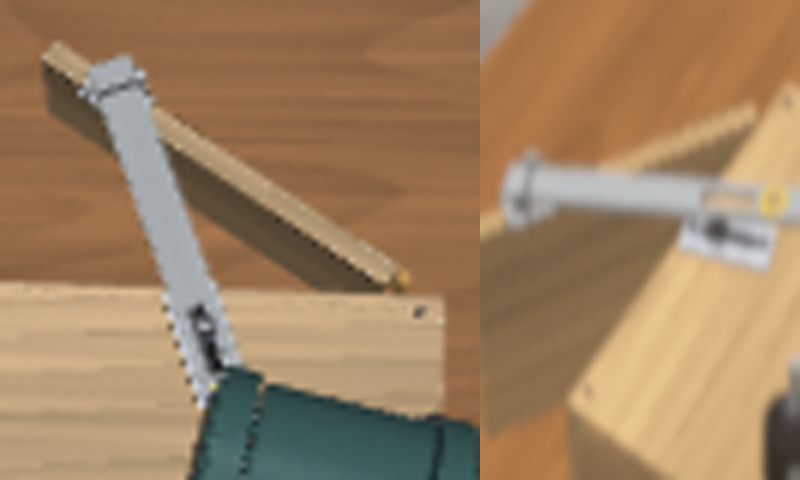

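Lifted: the plate with its pin shows in the side view at about (314,188), and the top view shows the pin inside the slot near (339,184). I'll swing the bar aside about its pivot to expose the pin.

{"name": "send_rows", "arguments": {"deltas": [{"offset": [0,5.6,0],"roll": -0.02},{"offset": [0,5.6,0],"roll": -0.02},{"offset": [0,5.6,0],"roll": -0.02},{"offset": [0,5.6,0],"roll": -0.02},{"offset": [0,5.6,0],"roll": -0.02},{"offset": [0,5.6,0],"roll": -0.02},{"offset": [0.5,5.6,0],"roll": -0.02},{"offset": [0,5.6,0],"roll": -0.02},{"offset": [0,5.6,0],"roll": -0.02},{"offset": [0,0,0],"roll": 0}]}}

```text
time: 8.0
ee_pos: [0.5491, -0.1137, 0.2383]
eef_rot: [-3.044, -0.777, -0.0]
contact_force: [1.0, 0.7, -2.7]
finger_gap: 0.228
grasp_force: 20.0
```

```bash
python3 -c "
from h import *
st()
f,r,K,T=cam('top')
np.savez('top.npz',f=f,r=r,K=K,T=T)
a=cv2.resize(f[140:205,310:375],None,fx=8,fy=8,interpolation=cv2.INTER_CUBIC)[:,:400]
f,r,K,T=cam('side')
np.savez('side.npz',f=f,r=r,K=K,T=T)
b=cv2.resize(f[165:230,285:350],None,fx=8,fy=8,interpolation=cv2.INTER_CUBIC)[:,:400]
save('s.png',np.hstack([a,b]))"
```

```text
t 8.0 p [ 0.5491 -0.1137  0.2383] F [ 1.   0.7 -2.7] gap 21.5 g 20.0 yawY -61.4 q6 0.77
```

View pics/s.png

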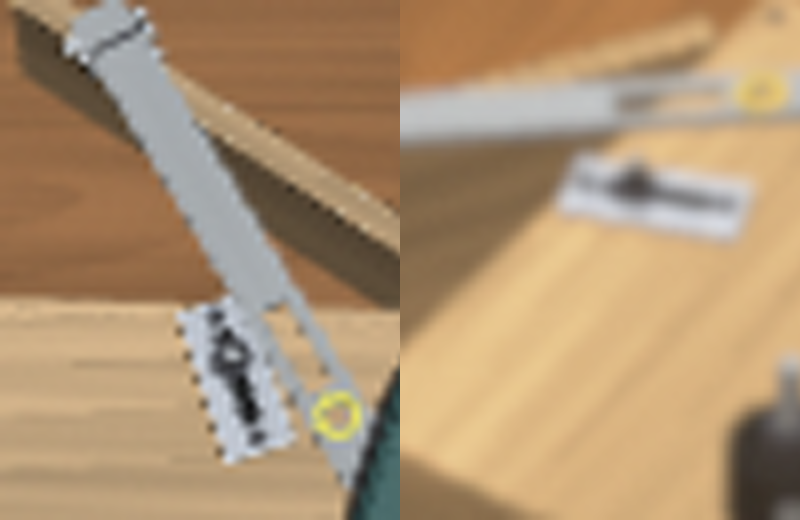

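The plate with its slot and the pin are now uncovered. In the top view the pin top is at about (338.8,183.8) and the ring at (351.8,191.3). In the side view the pin tip is near (314.2,185).

Run:
```python
from h import *
from scipy.optimize import brentq
t=np.load('top.npz'); s=np.load('side.npz')
K,T=t['K'],t['T']
p1=ray(K,T,338.8,183.8,.190); p2=ray(s['K'],s['T'],314.2,185.5,.190)
print('pin top/side',p1.round(4),p2.round(4))
f=t['f']; hsv=cv2.cvtColor(f,cv2.COLOR_RGB2HSV)
def yel(f,rows):
    hsv=cv2.cvtColor(f,cv2.COLOR_RGB2HSV)
    m=(hsv[...,0]>20)&(hsv[...,0]<36)&(hsv[...,1]>100)&(hsv[...,2]>150); m[:rows[0]]=0;m[rows[1]:]=0;m[:,:rows[2]]=0;m[:,rows[3]:]=0
    v,u=np.nonzero(m); return (u.min()+u.max())/2,(v.min()+v.max())/2,len(u)
print(yel(f,(180,200,345,360)),yel(s['f'],(165,185,370-45,345)))
u,v,n=yel(f,(180,200,345,360)); h1=ray(K,T,u,v,.204); print('hole',h1.round(4))
piv=ray(K,T,310+112.5/8-.5,140+30.5/8-.5,.185); print('piv approx',piv.round(4))
knob=np.array([.5491,-.1137]); d=h1[:2]-knob; print('knob-hole',np.linalg.norm(d))
H=np.array([.681,-.143])
# model: pivot from knob along perpendicular to closing line
st_,M=st(); b=-M[:2,0]; P=knob-b*.2798; print('P',P,'bar dir',b,'HP',np.linalg.norm(P-H),'model hole',P+b*(.195*np.cos(.113)))
pin=p1[:2]
for HH in (H,):
  def P_of(a): return HH+.2*np.array([np.cos(a),np.sin(a)])
  a0=np.arctan2(*(P-HH)[::-1])
  a=brentq(lambda a:np.linalg.norm(P_of(a)-pin)-.195,a0-.8,a0)
  Pf=P_of(a); bf=(pin-Pf)/.195; print('now s',np.linalg.norm(P-pin),'flap d',a0-a,'Pf',Pf,'bf',bf)
  print('knob flat',Pf+.285*bf)
  go(*(Pf+.2798*bf),.2383,bf)
```

```text
pin top/side [ 0.6539 -0.0243  0.19  ] [ 0.655  -0.0221  0.19  ]
(np.float64(351.5), np.float64(191.5), 15) (np.float64(330.0), np.float64(176.0), 19)
hole [ 0.6256 -0.0674  0.204 ]
piv approx [0.7973 0.0294 0.185 ]
knob-hole 0.0894221047411266
t 8.1 p [ 0.5488 -0.1132  0.2384] F [ 0.7  0.5 -1.8] gap 21.5 g 20.0 yawY -61.4 q6 0.77
P [0.79469064 0.02036445] bar dir [-0.87773638 -0.47914385] HP 0.19903141696561774 model hole [ 0.62462364 -0.07247271]
now s 0.14770213021996256 flap d 0.3862904693281337 Pf [ 0.84867349 -0.0339789 ] bf [-0.99877455  0.0494914 ]
knob flat [ 0.56402275 -0.01987385]
t 8.1 p [ 0.5488 -0.1132  0.2384] F [ 0.7  0.5 -1.8] gap 21.5 g 20.0 yawY -61.4 q6 0.77
tool mm [ 62.5 -72.    0.1]
roll 0.5491907078036835
```

```bash
cat >> h.py <<'E'
def bar(f,r,K,T,sub=(0,640,0,400),zlo=.176,zhi=.235):
    """plan axis of the steel bar: rectangle round its coloured pixels lifted by range"""
    P=pts(r,K,T); hsv=cv2.cvtColor(f,cv2.COLOR_RGB2HSV)
    m=(hsv[...,1]<50)&(hsv[...,2]>100)&(P[...,2]>zlo)&(P[...,2]<zhi)&(P[...,0]>.55)&(P[...,0]<.9)&(abs(P[...,1])<.12)
    n,l,s,c=cv2.connectedComponentsWithStats(m.astype(np.uint8),connectivity=8)
    i=1+np.argmax(s[1:,4]); Q=P[l==i]
    return Q
E
python3 - <<'E'
from h import *
t=np.load('top.npz'); Q=bar(t['f'],t['r'],t['K'],t['T'])
print(len(Q),Q.min(0),Q.max(0))
vx,vy,x0,y0=cv2.fitLine(Q[:,:2].astype(np.float32),cv2.DIST_HUBER,0,.01,.01).ravel()
d=np.array([vx,vy])*-np.sign(vx); s=(Q[:,:2]-[x0,y0])@d; n=(Q[:,:2]-[x0,y0])@[-d[1],d[0]]
print('dir',d,np.degrees(np.arctan2(-d[1],-d[0])),'c',x0,y0,'s',s.min(),s.max())
for a in np.arange(s.min(),s.max(),.012):
    k=(s>=a)&(s<a+.012); print(round(a,3),k.sum(),n[k].min().round(4),n[k].max().round(4),np.median(Q[k,2]).round(4),(np.array([x0,y0])+d*(a+.006)).round(4))
print('knob perp',np.dot(np.array([.5489,-.1134])-[x0,y0],[-d[1],d[0]]),'hole perp',np.dot(np.array([.6256,-.0674])-[x0,y0],[-d[1],d[0]]),'knob s',np.dot(np.array([.5489,-.1134])-[x0,y0],d))
E
```

```text
390 [ 0.62435892 -0.07660334  0.17602901] [0.81070672 0.04541296 0.2083609 ]
dir [-0.8713576 -0.4906485] 29.383213 c 0.72312504 -0.011360012 s -0.09793142963903978 0.10826448070674344
-0.098 22 -0.0159 0.0156 0.179 [0.8032 0.0337]
-0.086 29 -0.0173 0.0149 0.1829 [0.7928 0.0279]
-0.074 27 -0.0157 0.0118 0.1816 [0.7823 0.022 ]
-0.062 24 -0.0125 0.0132 0.1854 [0.7719 0.0161]
-0.05 25 -0.0131 0.0131 0.1852 [0.7614 0.0102]
-0.038 23 -0.0126 0.0119 0.1878 [0.7509 0.0043]
-0.026 25 -0.0115 0.0134 0.1872 [ 0.7405 -0.0016]
-0.014 25 -0.0113 0.0121 0.1899 [ 0.73   -0.0075]
-0.002 25 -0.012 0.0135 0.1911 [ 0.7196 -0.0134]
0.01 23 -0.0112 0.0125 0.1922 [ 0.7091 -0.0192]
0.022 27 -0.0114 0.0139 0.192 [ 0.6987 -0.0251]
0.034 26 -0.0107 0.0145 0.194 [ 0.6882 -0.031 ]
0.046 26 -0.016 0.0132 0.1961 [ 0.6778 -0.0369]
0.058 15 -0.0129 0.0131 0.1951 [ 0.6673 -0.0428]
0.07 13 -0.011 0.0145 0.1963 [ 0.6568 -0.0487]
0.082 17 -0.0147 0.0138 0.1962 [ 0.6464 -0.0546]
0.094 16 -0.0104 0.0134 0.2006 [ 0.6359 -0.0605]
0.106 2 -0.0098 0.0139 0.197 [ 0.6255 -0.0663]
knob perp 0.003430064863384224 hole perp 0.0009803549234275516 knob s 0.20187808449864833
```

```bash
cat > plan.py <<'E'
from h import *
from scipy.optimize import brentq
H=np.array([.684,-.141]); u=lambda a:np.array([np.cos(a),np.sin(a)])
def final(pin,L=.2,x=.195):
    a=brentq(lambda a:np.linalg.norm(H+L*u(a)-pin)-x,.2,1.0); P=H+L*u(a); b=(pin-P)/x
    return a,np.arctan2(-b[1],-b[0])
E
python3 - <<'E'
from plan import *
pin=np.array([.6539,-.0243]); P=np.array([.7944,.0277]); L=np.linalg.norm(P-H)
a0=np.arctan2(*(P-H)[::-1]); af,yf=final(pin,L); print('L',L,'flap',np.pi/2-a0,np.pi/2-af,'yaw f',yf)
off=np.array([-.0018,-.0038]); s,M=st(); y0=np.radians(29.4); ym=np.radians(17)
k=lambda a,y,r:H+L*u(a)-r*u(y)+off
W=[(a0,y0,.2798)]+[(a0,y0+(ym-y0)*i/8,.2798+(.2775-.2798)*i/8) for i in range(1,9)]
W+=[(a0+(af-a0)*i/16,ym+(yf-ym)*i/16,.2775) for i in range(1,17)]
g=np.arctan2(M[1,0],M[0,0]) # tool x dir
print('toolx',np.degrees(g)); p=s['ee_pos'][:2]
for j in range(1,len(W)):
    q=k(*W[j]); d=q-p; x=u(g); y=np.array([x[1],-x[0]])
    dy=W[j][1]-W[j-1][1]
    print(j,'x %.1f y %.1f roll %.3f'%(d@x*1e3,d@y*1e3,-dy),q.round(4)); g+=dy; p=q
E
```

```text
L 0.20161311961278708 flap 0.5794734390734977 0.9577462352776827 yaw f -0.0035841572704371234
t 8.1 p [ 0.5488 -0.1132  0.2384] F [ 0.7  0.5 -1.8] gap 21.5 g 20.0 yawY -61.4 q6 0.77
toolx 28.62950072869901
1 x 0.2 y -7.4 roll 0.027 [ 0.5455 -0.1067]
2 x 0.3 y -7.6 roll 0.027 [ 0.5423 -0.0998]
3 x 0.3 y -7.5 roll 0.027 [ 0.5393 -0.0929]
4 x 0.3 y -7.5 roll 0.027 [ 0.5365 -0.0859]
5 x 0.3 y -7.5 roll 0.027 [ 0.5339 -0.0788]
6 x 0.3 y -7.5 roll 0.027 [ 0.5315 -0.0717]
7 x 0.3 y -7.5 roll 0.027 [ 0.5292 -0.0645]
8 x 0.3 y -7.5 roll 0.027 [ 0.5272 -0.0572]
9 x 3.0 y -1.6 roll 0.019 [ 0.5297 -0.0549]
10 x 3.0 y -1.5 roll 0.019 [ 0.5322 -0.0526]
11 x 3.0 y -1.5 roll 0.019 [ 0.5348 -0.0504]
12 x 3.0 y -1.5 roll 0.019 [ 0.5373 -0.0483]
13 x 3.0 y -1.5 roll 0.019 [ 0.5399 -0.0462]
14 x 2.9 y -1.5 roll 0.019 [ 0.5425 -0.0442]
15 x 2.9 y -1.5 roll 0.019 [ 0.5452 -0.0423]
16 x 2.9 y -1.4 roll 0.019 [ 0.5478 -0.0404]
17 x 2.9 y -1.4 roll 0.019 [ 0.5505 -0.0386]
18 x 2.9 y -1.4 roll 0.019 [ 0.5532 -0.0368]
19 x 2.9 y -1.4 roll 0.019 [ 0.5559 -0.0352]
20 x 2.8 y -1.4 roll 0.019 [ 0.5586 -0.0336]
21 x 2.8 y -1.4 roll 0.019 [ 0.5613 -0.032 ]
22 x 2.8 y -1.4 roll 0.019 [ 0.5641 -0.0306]
23 x 2.8 y -1.4 roll 0.019 [ 0.5668 -0.0291]
24 x 2.8 y -1.3 roll 0.019 [ 0.5696 -0.0278]
```

{"name": "send_rows", "arguments": {"deltas": [{"offset": [0,0,-3],"roll": 0},{"offset": [0,0,-3],"roll": 0},{"offset": [0.3,-7.5,-2],"roll": 0.027},{"offset": [0.3,-7.5,-2],"roll": 0.027},{"offset": [0.3,-7.5,0],"roll": 0.027},{"offset": [0.3,-7.5,0],"roll": 0.027},{"offset": [0.3,-7.5,0],"roll": 0.027},{"offset": [0.3,-7.5,0],"roll": 0.027},{"offset": [0.3,-7.5,0],"roll": 0.027},{"offset": [0.3,-7.5,0],"roll": 0.027}]}}

```text
time: 9.1
ee_pos: [0.5264, -0.0574, 0.2489]
eef_rot: [3.109, 0.441, -0.003]
contact_force: [-1.1, -0.7, -1.3]
finger_gap: 0.229
grasp_force: 20.0
```

{"name": "send_rows", "arguments": {"deltas": [{"offset": [3,-1.5,0],"roll": 0.019},{"offset": [3,-1.5,0],"roll": 0.019},{"offset": [3,-1.5,0],"roll": 0.019},{"offset": [3,-1.5,0],"roll": 0.019},{"offset": [3,-1.5,0],"roll": 0.019},{"offset": [3,-1.5,0],"roll": 0.019},{"offset": [3,-1.5,0],"roll": 0.019},{"offset": [3,-1.5,0],"roll": 0.019},{"offset": [0,0,0],"roll": 0}]}}

```text
time: 10.0
ee_pos: [0.5489, -0.0401, 0.2484]
eef_rot: [-3.135, -0.206, -0.002]
contact_force: [0.5, -0.8, -1.4]
finger_gap: 0.23
grasp_force: 20.0
```

```bash
cat > look.py <<'E'
from h import *
import sys
st()
f,r,K,T=cam('top'); np.savez('top.npz',f=f,r=r,K=K,T=T); Q=bar(f,r,K,T)
vx,vy,x0,y0=cv2.fitLine(Q[:,:2].astype(np.float32),cv2.DIST_HUBER,0,.01,.01).ravel()
d=np.array([vx,vy])*np.sign(vx); print('bar yaw',np.degrees(np.arctan2(d[1],d[0])).round(2),'c',x0,y0,len(Q))
def yel(f,K,T,z):
    hsv=cv2.cvtColor(f,cv2.COLOR_RGB2HSV).astype(int)
    m=(hsv[...,0]>22)&(hsv[...,0]<34)&(hsv[...,1]>110)&(hsv[...,2]>150)
    v,u=np.nonzero(m); q=np.array([ray(K,T,a,b,z) for a,b in zip(u,v)])
    k=(q[:,0]>.58)&(q[:,0]<.72)&(abs(q[:,1])<.12); u,v=u[k],v[k]
    if len(u)==0: return print('no yellow')
    a,b=(u.min()+u.max())/2,(v.min()+v.max())/2
    print('ring',a,b,len(u),ray(K,T,a,b,z).round(4))
zr=float(sys.argv[1]); yel(f,K,T,zr)
g,r2,K2,T2=cam('side'); np.savez('side.npz',f=g,r=r2,K=K2,T=T2); yel(g,K2,T2,zr)
a=cv2.resize(f[140:205,310:375],None,fx=8,fy=8,interpolation=cv2.INTER_CUBIC)[:,:400]
b=cv2.resize(g[165:230,285:350],None,fx=8,fy=8,interpolation=cv2.INTER_CUBIC)[:,:400]
save(sys.argv[2],np.hstack([a,b]))
E
python3 look.py .211 m1.png
```

```text
t 10.0 p [ 0.5489 -0.0401  0.2484] F [ 0.5 -0.8 -1.4] gap 21.6 g 20.0 yawY -82.5 q6 1.26
bar yaw 8.91 c 0.7479712 -0.00965986 374
ring 340.0 186.0 1 [ 0.6433 -0.0278  0.211 ]Traceback (most recent call last):
  File "look.py", line 16, in <module>
    g,r2,K2,T2=cam('side'); np.savez('side.npz',f=g,r=r2,K=K2,T=T2); yel(g,K2,T2,zr)
                                                                     ~~~^^^^^^^^^^^^
  File "look.py", line 11, in yel
    k=(q[:,0]>.58)&(q[:,0]<.72)&(abs(q[:,1])<.12); u,v=u[k],v[k]
       ~^^^^^
IndexError: too many indices for array: array is 1-dimensional, but 2 were indexed
```

{"name": "send_rows", "arguments": {"deltas": [{"offset": [2.9,-1.4,0],"roll": 0.019},{"offset": [2.9,-1.4,0],"roll": 0.019},{"offset": [2.9,-1.4,0],"roll": 0.019},{"offset": [2.8,-1.4,0],"roll": 0.019},{"offset": [2.8,-1.4,0],"roll": 0.019},{"offset": [2.8,-1.4,0],"roll": 0.019},{"offset": [2.8,-1.3,0],"roll": 0.019},{"offset": [0,0,0],"roll": 0},{"offset": [0,0,0],"roll": 0}]}}

```text
time: 11.0
ee_pos: [0.5679, -0.0292, 0.2485]
eef_rot: [-3.142, 0.002, -0.002]
contact_force: [0.5, -1.5, -1.7]
finger_gap: 0.228
grasp_force: 20.0
```

```bash
sed -i 's/>110)&(hsv\[...,2\]>150)/>85)\&(hsv[...,2]>150)/; s/if len(u)==0/if 0/; s/    v,u=np.nonzero(m); q=/    v,u=np.nonzero(m)\n    if len(u)==0: return print("no yellow")\n    q=/' look.py; python3 look.py .211 m2.png
```

```text
t 11.0 p [ 0.5679 -0.0292  0.2485] F [ 0.5 -1.5 -1.7] gap 21.4 g 20.0 yawY -90.1 q6 1.42
bar yaw 1.67 c 0.77641034 -0.02591065 369Traceback (most recent call last):
  File "look.py", line 17, in <module>
    zr=float(sys.argv[1]); yel(f,K,T,zr)
                           ~~~^^^^^^^^^^
  File "look.py", line 15, in yel
    a,b=(u.min()+u.max())/2,(v.min()+v.max())/2
         ~~~~~^^
    return umr_minimum(a, axis, None, out, keepdims, initial, where)
ValueError: zero-size array to reduction operation minimum which has no identity
```

```bash
sed -i 's/    k=(q/    a=b=0; k=(q/; s/if 0: return/if len(u)==0: return/; s/    a,b=(u.min/    if len(u)==0: return print("none")\n    a,b=(u.min/' look.py; sed -i 's/f\[140:205,310:375\]/f[140:205,310:375]/; s/g\[165:230,285:350\]/g[155:220,290:355]/' look.py; python3 look.py .211 m2.png
```

```text
t 11.05 p [ 0.5678 -0.0292  0.2485] F [ 0.9 -1.6 -0.9] gap 21.3 g 20.0 yawY -90.1 q6 1.42
bar yaw 1.29 c 0.7700052 -0.025420086 366
no yellow
ring 315.5 177.5 3 [ 0.6583 -0.0348  0.211 ]
```

View pics/m2.png

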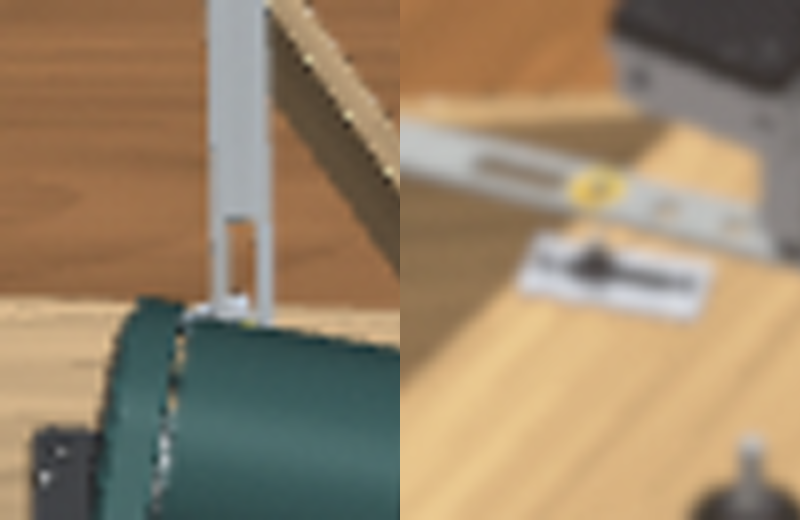

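The side view shows the ring at (314.3,177.9), above the pin tip at about (314.2,185.3). The top view shows the bar axis a few mm off the pin laterally.

```bash
cat > est.py <<'E'
from plan import *
import sys
s=np.load('side.npz'); u_,v_,zk=map(float,sys.argv[1:4])
t=np.load('top.npz'); Q=bar(t['f'],t['r'],t['K'],t['T'])
Q=Q[(Q[:,0]>.67)&(Q[:,0]<.82)]
vx,vy,x0,y0=cv2.fitLine(Q[:,:2].astype(np.float32),cv2.DIST_HUBER,0,.01,.01).ravel()
yaw=np.arctan2(vy,vx); print('yaw',np.degrees(yaw),'y at .654',y0+(.654-x0)*vy/vx)
h=ray(s['K'],s['T'],u_,v_,zk); p=ray(s['K'],s['T'],314.2,185.3,.190)
print('side: hole',h.round(4),'pin',p.round(4),'pin-hole',(p-h).round(4))
E
python3 est.py 314.3 177.9 .2108
```

```text
yaw 1.2828004 y at .654 -0.027759377
side: hole [ 0.6605 -0.0315  0.2108] pin [ 0.6555 -0.0229  0.19  ] pin-hole [-0.005   0.0086 -0.0208]
```

Run:
```python
from h import *
s=np.load('side.npz'); f=s['f']; P=pts(s['r'],s['K'],s['T']); hsv=cv2.cvtColor(f,cv2.COLOR_RGB2HSV).astype(int)
reg=np.zeros((400,640),bool); reg[182:198,300:345]=1
m=reg&(hsv[...,1]<60)&(hsv[...,2]>110)
v,u=np.nonzero(m); q=np.array([ray(s['K'],s['T'],a,b,.174)[:2] for a,b in zip(u,v)])
(c,wh,an)=cv2.minAreaRect(q.astype(np.float32)*1000); print('plate rect',c,wh,an,'depth z',np.median(P[m][:,2]))
# dark in plate -> collar/slot
md=reg&(hsv[...,2]<95)
v,u=np.nonzero(md)
for b in np.unique(v): print(b,u[v==b].min(),u[v==b].max(),hsv[b,u[v==b],2].tolist())
h=P[174:182,310:319]; print('ring px z',np.round(h[...,2],3)); 
print('ring ctr pts',P[178,314].round(4),P[177,314].round(4),P[178,318].round(4))
# bar line from side view
mb=(hsv[...,1]<45)&(hsv[...,2]>110)&(P[...,2]>.186)&(P[...,2]<.225)&(P[...,0]>.64)&(P[...,0]<.8)&(abs(P[...,1]+.03)<.04); mb[182:]=0
Q=P[mb]; l=cv2.fitLine(Q.astype(np.float32),cv2.DIST_HUBER,0,.01,.01).ravel(); d,o=l[:3],l[3:]
for x in(.66,.70,.75): print(x,(o+d*(x-o[0])/d[0]).round(4))
```

```text
plate rect (631.8899536132812, -45.393917083740234) (120.50792694091797, 56.507713317871094) 32.073116302490234 depth z 0.1783291326234634
182 342 343 [85, 76]
183 342 343 [84, 80]
184 342 343 [83, 78]
185 342 343 [85, 85]
187 314 314 [84]
188 313 315 [83, 77, 83]
ring px z [[0.212 0.146 0.146 0.149 0.145 0.147 0.147 0.148 1.147]
 [0.21  0.213 0.212 0.213 0.212 0.145 0.138 0.141 0.146]
 [0.21  0.213 0.211 0.213 0.211 0.215 0.215 0.215 0.216]
 [0.134 0.213 0.212 0.214 0.212 0.211 0.215 0.216 0.213]
 [0.21  0.212 0.212 0.21  0.21  0.206 0.213 0.215 0.218]
 [0.212 0.212 0.212 0.214 0.213 0.214 0.213 0.215 0.215]
 [0.209 0.211 0.216 0.208 0.216 0.214 0.213 0.213 0.215]
 [0.12  0.206 0.211 0.213 0.212 0.216 0.214 0.214 0.218]]
ring ctr pts [ 0.6613 -0.0311  0.2103] [ 0.6625 -0.033   0.2124] [ 0.6464 -0.0299  0.2176]
0.66 [ 0.66   -0.0268  0.2122]
0.7 [ 0.7    -0.0259  0.2065]
0.75 [ 0.75   -0.0247  0.1994]
```

Run:
```python
from h import *
s=np.load('side.npz'); f=s['f']; hsv=cv2.cvtColor(f,cv2.COLOR_RGB2HSV).astype(int)
print(hsv[180:194,309:320,2]); print(hsv[172:184,309:320,1])
for v in(187.5,188.5):
  for z in(.174,.178): print(v,z,ray(s['K'],s['T'],314.1,v,z).round(4))
```

```text
[[156 166 181 198 203 201 202 205 201 196 193]
 [137 142 155 172 184 186 186 186 185 187 189]
 [132 141 159 181 190 188 183 181 180 178 178]
 [148 163 188 207 210 205 199 201 201 192 182]
 [176 191 207 216 209 201 203 216 221 212 201]
 [196 205 210 202 181 166 177 203 216 215 214]
 [198 200 189 168 137 119 137 171 199 210 217]
 [176 173 153 124  96  84 100 135 173 194 206]
 [171 155 124  98  83  77  83 106 135 159 170]
 [197 182 153 123 106  98 101 111 123 127 129]
 [214 210 196 175 157 146 150 165 171 165 156]
 [204 207 208 202 190 185 189 204 211 208 202]
 [207 205 204 200 196 193 195 203 211 215 215]
 [220 213 209 207 207 206 202 201 201 200 201]]
[[106 109 109 111 111 112 112 111 111 110 113]
 [ 77  86  97 102 107 107 107 111 110 111 111]
 [ 34  44  54  64  75  86  96 105 107 107 108]
 [ 16  20  21  33  53  73  88  94  87  83  94]
 [ 21  20  29  47  72  86  95  96  78  62  69]
 [ 43  43  65  90 102  94  97 107  89  55  39]
 [ 35  49  89 123 125 102 104 118  98  49  17]
 [ 18  36  83 125 133 117 110 102  75  34   7]
 [ 20  29  62  93 107  99  80  61  36  12   3]
 [ 50  43  54  67  78  67  44  27  11   4   3]
 [ 93  87  82  83  82  69  53  41  31  19  10]
 [ 81  89  95  95  86  77  74  79  76  66  50]]
187.5 0.174 [ 0.6604 -0.0299  0.174 ]
187.5 0.178 [ 0.6579 -0.0259  0.178 ]
188.5 0.174 [ 0.6579 -0.0259  0.174 ]
188.5 0.178 [ 0.6554 -0.022   0.178 ]
```

{"name": "send_rows", "arguments": {"deltas": [{"offset": [-1,-2,0],"roll": 0},{"offset": [-1,-2,0],"roll": 0},{"offset": [-0.5,-2.2,0],"roll": 0},{"offset": [-0.9,0,4],"roll": 0},{"offset": [-0.9,0,4],"roll": 0},{"offset": [-0.9,0,4],"roll": 0},{"offset": [-0.8,0,4],"roll": 0},{"offset": [-0.7,0,2.5],"roll": 0},{"offset": [0,0,0],"roll": 0},{"offset": [0,0,0],"roll": 0}]}}

```text
time: 12.15
ee_pos: [0.5608, -0.0229, 0.23]
eef_rot: [-3.141, 0.002, -0.001]
contact_force: [-0.0, -1.0, -1.7]
finger_gap: 0.232
grasp_force: 20.0
```

```bash
python3 look.py .198 m3.png
python3 - <<'E'
from h import *
s=np.load('side.npz'); hsv=cv2.cvtColor(s['f'],cv2.COLOR_RGB2HSV).astype(int)
print(hsv[174:194,306:324,1]); print(hsv[174:194,306:324,2])
E
```

```text
t 12.15 p [ 0.5608 -0.0229  0.23  ] F [-0.  -1.  -1.7] gap 21.8 g 20.0 yawY -90.1 q6 1.43
bar yaw 0.21 c 0.7475128 -0.020866059 379
ring 338.0 182.5 7 [ 0.6572 -0.0213  0.198 ]
ring 315.5 184.0 2 [ 0.6504 -0.0221  0.198 ]
[[111 111 109 110 110 111 112 109 110 110 104  84  51  33  24  21  15  15]
 [105 109 109 108 110 109 111 110 108 109 107  97  79  67  58  48  38  28]
 [ 85  97 100 107 107 110 109 108 109 109 110 106 100  96  91  83  75  60]
 [ 44  55  66  75  89 100 106 109 109 111 109 107 106 104 101  98  96  88]
 [ 20  23  28  36  49  65  78  91  99 104 104 106 105 102 100  99  98  98]
 [ 19  15  15  16  21  30  37  54  74  88  98 103 100 100  99 100  99 100]
 [ 44  33  24  17  13  15  21  40  60  80  95  97  94  95  98  99 100 102]
 [ 62  62  55  40  28  22  37  63  81  94 106 100  81  78  83  90  97  99]
 [ 37  49  54  51  41  50  78  97  97  98 111 107  74  51  50  60  74  84]
 [ 17  22  24  27  30  60 103 117  99  95 111 113  75  31  17  23  35  47]
 [ 22  11   8   9  13  47  98 120 111 106 112 101  61  18   3   3   8  16]
 [ 31   6   2   1   4  26  68  96  99  94  83  64  31
[... 1423 characters left out ...]
214 198 193 192 190 190]
 [155 165 169 171 173 178 190 201 207 215 220 215 203 194 191 186 178 177]
 [161 165 167 174 171 158 156 162 175 186 191 191 190 190 189 183 177 179]
 [169 159 157 168 160 136 118 116 127 142 152 161 169 176 180 181 181 188]
 [185 178 168 170 152 121  98  90  93 104 113 124 134 146 157 166 174 183]
 [209 208 200 197 182 152 124 105  99 102 113 118 121 124 129 138 148 160]
 [214 214 213 213 210 194 174 156 145 148 165 170 164 155 147 141 143 153]
 [201 200 201 203 206 208 200 190 183 188 204 212 208 202 194 187 185 189]
 [209 211 212 207 205 203 200 195 193 195 201 210 214 215 214 213 214 218]
 [225 228 226 220 212 208 207 207 205 201 200 201 199 199 201 200 203 212]]
```

View pics/m3.png

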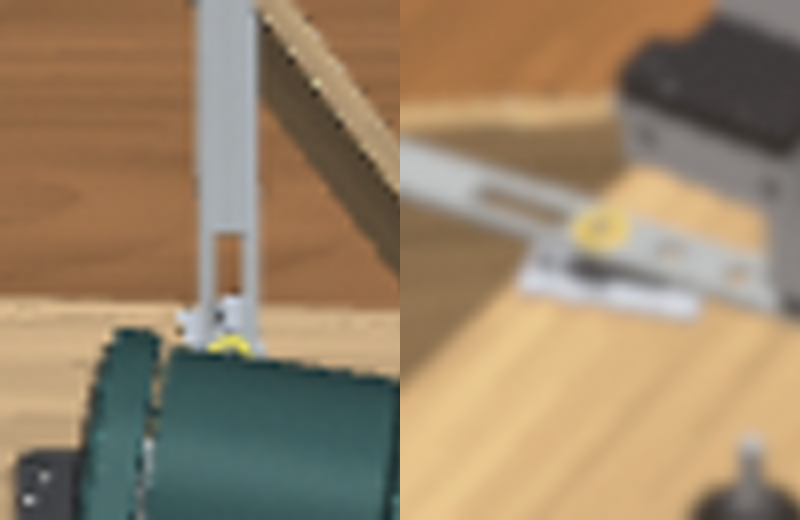

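The ring sits almost over the pin in both views: side ring (314.8,183.2), top ring column 338.3 against the pin's 338.8. It still needs about 2.5 mm towards the pivot, and then I can feel downwards.

{"name": "send_rows", "arguments": {"deltas": [{"offset": [1.5,-0.5,0],"roll": 0},{"offset": [1,-0.5,0],"roll": 0},{"offset": [-0.4,0,2],"roll": 0},{"offset": [-0.3,0,2],"roll": 0},{"offset": [-0.2,0,1],"roll": 0},{"offset": [0,0,0],"roll": 0},{"offset": [0,0,0],"roll": 0}]}}

```text
time: 12.95
ee_pos: [0.5623, -0.0219, 0.225]
eef_rot: [-3.141, 0.002, -0.001]
contact_force: [0.7, 0.5, -1.3]
finger_gap: 0.227
grasp_force: 20.0
```

{"name": "send_rows", "arguments": {"deltas": [{"offset": [-0.2,0,1],"roll": 0},{"offset": [-0.2,0,1],"roll": 0},{"offset": [-0.2,0,1],"roll": 0},{"offset": [0,0,0],"roll": 0},{"offset": [0,0,0],"roll": 0}]}}

```text
time: 13.45
ee_pos: [0.562, -0.022, 0.2227]
eef_rot: [3.141, -0.002, 0.003]
contact_force: [-0.0, -0.0, 3.3]
finger_gap: 0.226
grasp_force: 20.0
```

```bash
python3 look.py .194 m4.png; python3 -c "
from h import *
print(bot.state()['wrist_torque'])"
```

```text
t 13.45 p [ 0.562  -0.022   0.2227] F [-0.  -0.   3.3] gap 21.3 g 20.0 yawY -90.1 q6 1.43
bar yaw -0.18 c 0.7700817 -0.022811368 400
ring 338.5 183.0 8 [ 0.6561 -0.0232  0.194 ]
ring 312.0 184.0 1 [ 0.6619 -0.0205  0.194 ]
[-0.11910292 -0.42111986 -0.03980463]
```

Contact is with the pin top, as expected (3 N). I'm searching in small in-plane steps, starting towards +x.

{"name": "send_rows", "arguments": {"deltas": [{"offset": [0.8,-0.5,0],"roll": 0},{"offset": [0.7,-0.5,0],"roll": 0},{"offset": [0,0,0],"roll": 0}]}}

```text
time: 13.85
ee_pos: [0.5628, -0.0211, 0.2212]
eef_rot: [3.141, -0.002, -0.002]
contact_force: [1.4, -1.6, -1.0]
finger_gap: 0.231
grasp_force: 20.0
```

{"name": "send_rows", "arguments": {"deltas": [{"offset": [0.8,-0.5,0],"roll": 0},{"offset": [0.7,-0.5,0],"roll": 0},{"offset": [0,0,0],"roll": 0}]}}

```text
time: 14.15
ee_pos: [0.5639, -0.02, 0.2214]
eef_rot: [3.142, -0.002, -0.004]
contact_force: [-2.5, -2.5, -0.8]
finger_gap: 0.228
grasp_force: 20.0
```

{"name": "send_rows", "arguments": {"deltas": [{"offset": [-1.0,0.6,0],"roll": 0},{"offset": [-0.2,0,1],"roll": 0},{"offset": [-0.2,0,1],"roll": 0},{"offset": [0,0,0],"roll": 0},{"offset": [0,0,0],"roll": 0}]}}

```text
time: 14.65
ee_pos: [0.5635, -0.0205, 0.2201]
eef_rot: [-3.141, 0.002, -0.002]
contact_force: [1.0, -0.0, -0.9]
finger_gap: 0.229
grasp_force: 20.0
```

{"name": "send_rows", "arguments": {"deltas": [{"offset": [-0.2,0,1.5],"roll": 0},{"offset": [-0.2,0,1.5],"roll": 0},{"offset": [-0.2,0,1.5],"roll": 0},{"offset": [0,0,0],"roll": 0}]}}

```text
time: 15.05
ee_pos: [0.5627, -0.0206, 0.2152]
eef_rot: [-3.141, 0.002, -0.0]
contact_force: [1.5, -0.1, -1.5]
finger_gap: 0.23
grasp_force: 20.0
```

{"name": "send_rows", "arguments": {"deltas": [{"offset": [-0.2,0,1.5],"roll": 0},{"offset": [-0.2,0,1.5],"roll": 0},{"offset": [-0.2,0,1.5],"roll": 0},{"offset": [0,0,0],"roll": 0}]}}

```text
time: 15.45
ee_pos: [0.562, -0.0206, 0.2107]
eef_rot: [3.142, -0.002, 0.0]
contact_force: [2.1, -0.4, -1.1]
finger_gap: 0.231
grasp_force: 20.0
```

{"name": "send_rows", "arguments": {"deltas": [{"offset": [0,0,1],"roll": 0},{"offset": [0,0,1],"roll": 0},{"offset": [0,0,1],"roll": 0},{"offset": [0,0,0],"roll": 0}]}}

```text
time: 15.85
ee_pos: [0.5617, -0.0206, 0.2077]
eef_rot: [-3.142, 0.002, 0.001]
contact_force: [0.8, -1.0, -0.2]
finger_gap: 0.231
grasp_force: 20.0
```

{"name": "send_rows", "arguments": {"deltas": [{"offset": [0,0,0.7],"roll": 0},{"offset": [0,0,0.7],"roll": 0},{"offset": [0,0,0.3],"roll": 0},{"offset": [0,0,0],"roll": 0}]}}

```text
time: 16.25
ee_pos: [0.5617, -0.0206, 0.2072]
eef_rot: [3.141, -0.002, 0.0]
contact_force: [-3.7, -1.0, 5.7]
finger_gap: 0.229
grasp_force: 20.0
```

Seated on the collar: the descent stopped at z = 0.207, the same as at the start, with 6 N. Now I let go and rise.

{"name": "send_rows", "arguments": {"deltas": [{"offset": [0,0,-0.5],"roll": 0},{"offset": [0,0,0],"roll": 0},{"offset": [0,0,0],"roll": 0},{"offset": [0,0,0],"roll": 0},{"offset": [0,0,0],"roll": 0},{"offset": [0,0,0],"roll": 0}], "hand": 56}}

```text
time: 16.85
ee_pos: [0.562, -0.0205, 0.2066]
eef_rot: [-3.141, 0.002, 0.0]
contact_force: [0.5, 0.1, 0.2]
finger_gap: 0.593
grasp_force: 0.0
```

{"name": "send_rows", "arguments": {"deltas": [{"offset": [0,0,-10],"roll": 0},{"offset": [0,0,-15],"roll": 0},{"offset": [0,0,-20],"roll": 0},{"offset": [0,0,-25],"roll": 0},{"offset": [0,0,-25],"roll": 0},{"offset": [0,0,-25],"roll": 0},{"offset": [-25,0,0],"roll": 0},{"offset": [-30,0,0],"roll": 0},{"offset": [-30,0,0],"roll": 0},{"offset": [-30,0,0],"roll": 0}]}}

```text
time: 17.85
ee_pos: [0.4461, -0.0204, 0.3286]
eef_rot: [3.141, -0.002, 0.004]
contact_force: [-0.0, 0.1, -0.5]
finger_gap: 0.598
grasp_force: 0.0
```

{"name": "send_rows", "arguments": {"deltas": [{"offset": [-30,0,0],"roll": 0},{"offset": [-30,0,0],"roll": 0},{"offset": [-30,0,0],"roll": 0},{"offset": [0,0,0],"roll": 0},{"offset": [0,0,0],"roll": 0}]}}

```text
time: 18.35
ee_pos: [0.3572, -0.0204, 0.3286]
eef_rot: [3.141, -0.002, 0.007]
contact_force: [-0.8, -0.1, 0.3]
finger_gap: 0.595
grasp_force: 0.0
```

```bash
python3 look.py .182 m5.png
python3 - <<'E'
from h import *
t=np.load('top.npz'); Q=bar(t['f'],t['r'],t['K'],t['T'],zlo=.172)
for a in np.arange(.56,.85,.03):
    k=(Q[:,0]>a)&(Q[:,0]<a+.03); print(a.round(2),k.sum(),np.median(Q[k,2]).round(4) if k.any() else '')
s=np.load('side.npz')
f=t['f'][130:240,290:390]; g=s['f'][150:250,260:400]
save('end.png',np.hstack([cv2.resize(f,(400,440),interpolation=cv2.INTER_CUBIC),cv2.resize(g,(400,440),interpolation=cv2.INTER_CUBIC)]))
E
```

```text
t 18.35 p [ 0.3572 -0.0204  0.3286] F [-0.8 -0.1  0.3] gap 56.0 g 0.0 yawY -90.1 q6 1.36
bar yaw -0.82 c 0.73471624 -0.023607986 507
ring 338.0 184.5 15 [ 0.6526 -0.0218  0.182 ]
no yellow
0.56 37 0.181
0.59 60 0.1807
0.62 69 0.1782
0.65 48 0.1788
0.68 32 0.1811
0.71 68 0.1823
0.74 61 0.1805
0.77 57 0.1809
0.8 59 0.1801
0.83 67 0.1814
```

View pics/end.png

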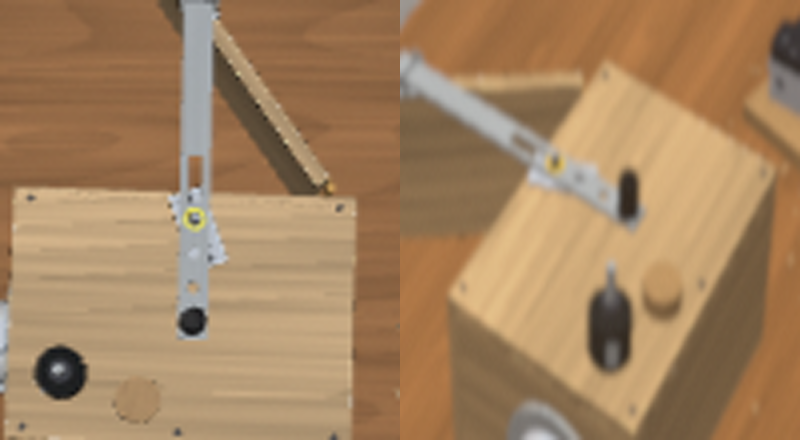

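The bar lies level, with the pin showing inside the yellow ring in the top view (195,218). The hole saw and plug haven't moved, and the gripper is clear.

```bash
python3 -c "
from cell import bot
print(bot.finish_job())"
```

```text
the job is handed in; nothing more can be done
None
```

The yellow-ringed hole is over the pin and the stay lies level on its collar, with the flap wider open and the knob released. The hole saw and plug look unmoved, and I handed the job in at about 18 s.

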